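# Tip the tall carton over and tuck it under the riser

## Robot

A 7-joint arm with a two-finger parallel gripper is mounted at the origin on a cart in front of the work surface, level with it; the furniture and walls round the work are solid. World frame = base frame: x ahead of the robot, y to its left, z up, the work surface at z = 0. Lengths are in m, angles in degrees, forces in N, time in s.
With the tool pointing down it reaches from about 0.425 to 0.875 m from the base axis. Payload 4.7 kg.
Tool frame: the origin (TCP) lies on the centre line of the jaws, within the pads' length; the fingertips stand ahead of it and the grasp point (between the pads) lies 2 mm behind it (env.tip_reach is the x of the fingertips in the tool frame, in m); x points along the fingers, z is the direction in which the jaws open and shut, and the axes are right-handed (so a half turn about x gives the same grasp; the last joint's range is limited). The gripper opens to 87 mm and grips with 3 to 60 N. Pads are 19 mm wide; open, the fingers measure 117 mm over their backs; the gripper's body (75 mm by 190 mm) begins 51 mm behind the grasp point.
Start: joints at [-72.817, 18.392, -4.016, 83.108, 1.295, 78.541, -3.26], TCP at [0.183, 0.624, 0.24] pointing down, gripper open.
Joint ranges: [-163.93, 163.93], [-17.29, 119.83], [-79.2, 71.16], [3.27, 140.29], [-89.18, 269.18], [5.43, 117.66], [-154.24, 154.24]. Speed limits (degrees/s): [147.25, 147.25, 180, 180, 180, 180, 180].

## Interface

Orientations are given as [roll, pitch, yaw] about the fixed x, y, z axes, in that order (R = Rz(yaw) Ry(pitch) Rx(roll)).
In Python, from cell import telemetry, optics, env, models gives the robot as it stands.
- The arm moves only by the shell command python3 -m pendant 'ROWS' [FORCE]. ROWS is JSON, a list of rows, each a list of 3 entries, a list of its own where there are three numbers: the finger opening in mm, from 0 to 87, then the shift along the tool's x, y, z in mm, then the turn, a rotation vector about the tool's x, y, z in rad. A call has 1 to 10 rows; each row is the pose to reach, as a shift and turn from the pose commanded when the call began, along the tool's axes at that moment; what a row does not reach only later rows make up. A row lasts 1/12 s, in which the tool goes at most 41.7 mm and 7.16 degrees, less where a joint would pass 70% of its speed; a pose out of reach is approached as far as the arm can. A call with a gripper value outside its range is refused whole. The fingers move at their own pace and stop on an object; FORCE is the grip in N (left out, the last holds). Time passes only in rows, so rows that repeat a pose let the fingers close. It gives the time, the measured TCP pose, the force and the opening at its end, in the units of the state.
- telemetry.get_obs(): the state, without advancing time (a new reading comes with each control period).
- optics.read_camera(name): name is "scene" or "side" or "wrist"; returns a dict with "image" (420x560x3 uint8, blue, green, red), "range_z" (420x560 float32, m along the optical axis (not along the pixel's ray), 0 where there is no reading), "fx", "fy", "cx", "cy" (pixels), "cam_to_world" (4x4, takes a point from camera to world coordinates). Camera axes: x right, y up, looking along -z (the intrinsics and any distortion apply to the point x, -y, -z); pixel columns grow to the right and rows downward; lengths in m; the calibration is good to about 2 mm. The wrist camera is an equidistant fisheye: a pixel r from the principal point sees the ray r / f radians off the axis. A picture is of the moment at which its call begins.
- env.sign_off(): hands the job in, once; it reports no verdict.
Trained networks look in the newest picture that a camera, given by its name, has taken for a name from the list of things; names that differ only in an ending like _2 or _b are one class to them, and where a whole thing is asked for, a point or a joint stands for the part that bears it (a point fixed in the world has none). Each returns a list of dicts, best first, with "confidence" (0 to 1); they miss things now and then, are a little off and sometimes report something else, mostly with a low value. They report only what shows in the picture. A call takes as long as a camera call.
- models.masks_of(camera, label): "pixels" (420x560 bool, what is visible of it) and "extent" ([left, top, right, bottom] as shares, 0 to 1, of the picture: columns of its width, rows of its height, round what is visible of it).
- models.landmark_of(camera, label): "centre" ([row, column] as shares, 0 to 1, of the picture: columns of its width, rows of its height: a listed point, or the origin of a listed thing).
The state is a dict: "time_s": time; "qpos": joint angles; "joint_velocities": joint speeds; "effort": joint torques, N m; "tool_pos": TCP position; "tool_rot": TCP orientation; "force": force on the tool from outside, world axes, zero at the start; "wrist_torque": the same for the moment, N m; "grip_width": finger opening in m.
Only numpy, scipy, OpenCV 4.12 (cv2) and the standard library are available. Lean on these libraries where they do the work, as an engineer would, in place of code of your own. Each camera call takes 0.05 s, during which the arm holds its last target.

## Task

The standing food carton is too tall for the space under the wooden riser. Tip it over with a push near its top so that it falls flat on its broad face with its top towards the riser, then, without lifting it off the worktop, slide it straight in under the board, top end first, until its bottom end is tucked about 15 mm behind the board's front edge and nothing sticks out at the back. Do not disturb the jar and shaker on the riser, the pepper mill or the cup.

Things in the scene. Friction and masses are not known exactly. Their poses are not given: they have to be found in the camera images.
- carton: Rigid closed cream carton, teal band at its foot, kraft-and-yellow panel on each broad face: 55 mm thick (its x), 110 mm wide (its y), 180 mm tall (its z), 0.25 to 0.5 kg. Origin: centre of its underside (bottom end). Starts standing, its +x towards the riser to within 0.15 rad. Lying on its broad face it is 55 mm high.
- carton_top (a point): Centre of the carton's top end, 180 mm from its origin along its z. When the carton falls towards the riser this end lands 20 to 80 mm short of the opening.
- carton_center (a point): Balance point and centre of the carton, 90 mm from its origin along its z. Pushed above about 130 mm height the standing carton tips rather than slides; past about 17 degrees it falls by itself and may slide a little.
- riser: Fixed pale-wood riser: board 14 mm thick, underside 80 mm above the worktop, on two side panels; open front and back. Origin: on the worktop under the board's centre, z up, x from front opening to back. Board from x = -107.5 (front edge) to +107.5 mm; clear width 160 mm (y = -80 to +80). A stretcher under the back edge leaves 66 mm height.
- riser_mouth (a point): Middle of the front opening, on the worktop below the board's front edge (riser x = -107.5 mm, y = 0). To push the carton's end past it, fingers reach in under the board, pointing forward and down, the tool leaning back some 35 to 45 degrees from vertical.
- honey_jar: Bystander: honey jar with a dark lid, 65 mm wide, 86 mm tall, loose on the rear half of the riser's board. Origin: centre of its underside.
- salt_shaker: Bystander: glass and grey shaker, 44 mm wide, 90 mm tall, loose on the rear half of the riser's board. Origin: centre of its underside.
- pepper_mill: Bystander: dark-wood pepper mill, 58 mm wide, 160 mm tall, loose on the worktop beside the riser on the side away from the robot. Origin: centre of its underside.
- espresso_cup: Bystander: green and white espresso cup, 64 x 89 x 48 mm, loose on the worktop behind the riser's back opening. Origin: centre of its underside.

How it is judged:
By the outcome, as a careful person would: the job done as asked, in the order asked, and still so for the second after the job is handed in, with the robot touching nothing.
It also fails if it takes over 67 s, if anything falls off the work surface, if the arm or the gripper's body presses on something with over 40 N, if the wrist force passes 120 N, or if a joint passes its speed limit or range.

## Working session

There is one attempt and no reset: what is moved stays moved. The work goes in short steps, Python scripts to look and compute and a shell command to move; the robot and the scene stay as the last step left them, time stands still between calls to the robot, and variables do not carry over. Pictures are saved under pics/ and viewed, and the job is handed in when it is done.

```bash
ls; mkdir -p pics; python3 - <<'E'
from cell import telemetry, optics, env, models
import cv2
print(telemetry.get_obs(), env.tip_reach)
for c in ["scene","side","wrist"]:
    r=optics.read_camera(c); cv2.imwrite(f"pics/{c}0.png",r["image"]); print(c,r["fx"],r["cx"],r["cy"],r["cam_to_world"])
E
```

```text
pics
{'time_s': 0.0, 'qpos': array([-72.81789198,  18.44039642,  -4.01612593,  83.17648076,
         1.29570457,  78.54110416,  -3.25769298]), 'joint_velocities': array([-0.00993686,  0.00190822,  0.0095101 ,  0.10676441,  0.01401756,
        0.0038656 , -0.0887425 ]), 'effort': array([-4.86637146e-05, -4.91283703e+01, -4.03833389e-01, -3.12528992e+01,
       -6.38776808e-02,  4.36285778e-02,  1.72926207e-04]), 'tool_pos': array([0.18313601, 0.62310812, 0.23843259]), 'tool_rot': array([-176.77916592,   89.88712879, -103.14847747]), 'force': array([-0.74144125,  0.228798  ,  0.491182  ]), 'wrist_torque': array([0.03597623, 0.02873576, 0.02014976]), 'grip_width': 0.08687346341825802} 0.017
scene 454.79270358751955 270.7815195607762 214.68019803585142 [[ 0.55052529  0.36328092 -0.75163081 -0.30627805]
 [-0.83480126  0.24534642 -0.49286103 -0.61785243]
 [ 0.00536293  0.89879481  0.43833678  0.61810439]
 [ 0.          0.          0.          1.        ]]
side 412.32504837445424 274.7451971776157 209.9471387610368 [[-0.99889335  0.01484544 -0.04462834  0.4553625 ]
 [-0.04690481 -0.3843629   0.92198975  0.92934381]
 [-0.00346613  0.92306271  0.38463387  0.55532818]
 [ 0.          0.          0.          1.        ]]
wrist 325.19226210127806 278.5209801614584 209.84879248759307 [[ 0.28217892 -0.9134321  -0.29328629  0.10271383]
 [ 0.95935984  0.26805151  0.08818779  0.64757334]
 [-0.00193772 -0.30625182  0.95194856  0.38417788]
 [ 0.          0.          0.          1.        ]]
```

View pics/scene0.png

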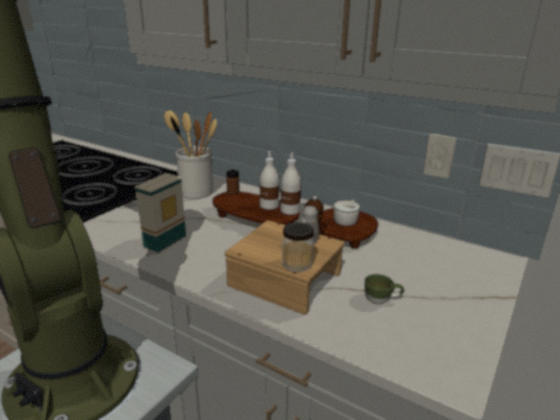

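View pics/side0.png

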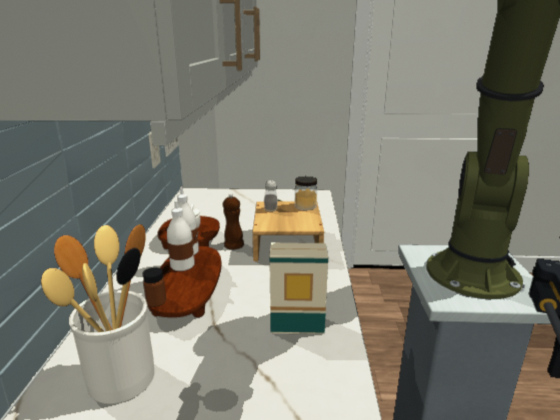

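View pics/wrist0.png

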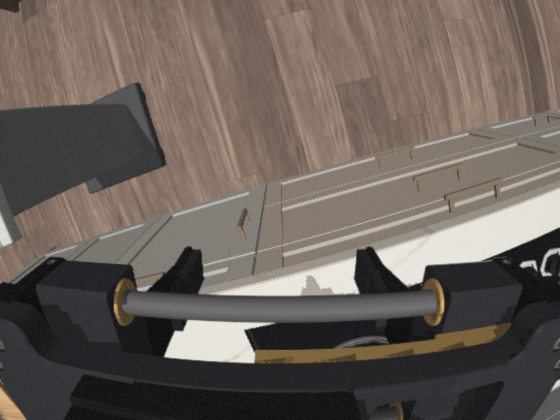

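Scene view: carton at about (163,212), riser (285,262) with jar (297,247) and shaker (310,220), mill behind it (317,207), cup (380,290). Side view: carton front face (298,288), riser behind it (288,218). Next I measure from the depth in both views.

```bash
cat > h.py <<'E'
import numpy as np, cv2
from cell import telemetry, optics, env, models
def cloud(r):
    z=r["range_z"].astype(float); v,u=np.mgrid[0:420,0:560]
    if r.get('fish'): raise 0
    X=(u-r["cx"])/r["fx"]*z; Y=-(v-r["cy"])/r["fy"]*z
    P=np.stack([X,Y,-z,np.ones_like(z)],-1)@r["cam_to_world"].T
    P=P[...,:3]; P[z<=0]=np.nan
    return P
def mask(c,l):
    m=models.masks_of(c,l); 
    return (m[0]["pixels"],m[0]["confidence"]) if m else (None,0)
E
python3 - <<'E'
from h import *
np.set_printoptions(precision=4,suppress=True)
for c in ["scene","side"]:
    r=optics.read_camera(c); P=cloud(r); 
    print(c,[k for k in r if k not in("image","range_z","cam_to_world")])
    for l in ["carton","riser","honey_jar","salt_shaker","pepper_mill","espresso_cup"]:
        m,cf=mask(c,l)
        if m is None: print(l,None); continue
        m=cv2.erode(m.astype(np.uint8),np.ones((3,3)))>0
        q=P[m]; q=q[~np.isnan(q[:,0])]
        np.save(f"{c}_{l}.npy",q)
        print(l,round(cf,2),len(q),"p2",np.percentile(q,2,0),"p98",np.percentile(q,98,0))
        if l in("carton","riser"):
            # top face rectangle
            t=np.percentile(q[:,2],97) if l=="carton" else 0.094
            s=q[abs(q[:,2]-t)<0.006]
            if len(s)>5: print("   top",len(s),s[:,2].mean(),cv2.minAreaRect(s[:,:2].astype(np.float32)))
            s=q[(q[:,2]>0.02)&(q[:,2]<0.08 if l=="riser" else q[:,2]<0.17)]
            print("   sides",len(s),cv2.minAreaRect(s[:,:2].astype(np.float32)) if len(s)>5 else None)
    for l in ["carton","carton_top","carton_center","riser","riser_mouth"]:
        d=models.landmark_of(c,l)
        if d:
            a=d[0]["centre"];print(l,round(d[0]["confidence"],2),a[1]*560,a[0]*420)
E
```

```text
scene ['fx', 'fy', 'cx', 'cy']
carton 0.58 219 p2 [ 0.5048 -0.2008  0.1126] p98 [ 0.5231 -0.1724  0.1827]
   top 41 0.18016334861095074 ((0.5136796832084656, -0.18420958518981934), (0.017859339714050293, 0.018030419945716858), 72.23246002197266)
   sides 143 ((0.5126849412918091, -0.18777695298194885), (0.011885887943208218, 0.033553168177604675), 28.998252868652344)
riser 0.74 5146 p2 [ 0.3761 -0.2537  0.0101] p98 [ 0.5579 -0.0518  0.0963]
   top 2414 0.09414570073308043 ((0.4685274362564087, -0.14974947273731232), (0.1824021190404892, 0.21067486703395844), 2.434420347213745)
   sides 2019 ((0.4675980806350708, -0.14866118133068085), (0.1816096305847168, 0.2057424783706665), 2.2493042945861816)
honey_jar 0.98 1298 p2 [ 0.3875 -0.2407  0.1004] p98 [ 0.4372 -0.1857  0.181 ]
salt_shaker 0.77 290 p2 [ 0.5048 -0.201   0.1098] p98 [ 0.5274 -0.1709  0.1831]
pepper_mill 0.78 129 p2 [ 0.6119 -0.1575  0.1099] p98 [ 0.6322 -0.1215  0.1528]
espresso_cup 0.86 670 p2 [ 0.4921 -0.4015  0.0122] p98 [ 0.5523 -0.331   0.0488]
carton 0.87 167.72 239.82
carton_top 0.62 156.57600000000002 183.12
carton_
[... 534 characters left out ...]
0.097 ]
   top 1636 0.09485097400709988 ((0.4723484516143799, -0.13826048374176025), (0.1818162053823471, 0.20478753745555878), 1.9884815216064453)
   sides 141 ((0.47520506381988525, -0.08958382904529572), (0.18098582327365875, 0.11788838356733322), 7.6724042892456055)
honey_jar 0.78 602 p2 [ 0.3931 -0.2135  0.1041] p98 [ 0.448  -0.1731  0.1818]
salt_shaker 0.59 301 p2 [ 0.5074 -0.1734  0.1022] p98 [ 0.5364 -0.1585  0.1818]
pepper_mill 0.64 719 p2 [ 0.6053 -0.1283  0.0112] p98 [ 0.6475 -0.1041  0.1492]
espresso_cup None
carton 0.6 301.22400000000005 327.6
carton_top 0.58 301.78400000000005 248.80800000000002
carton_center 0.71 298.98400000000004 286.482
riser 0.78 283.584 244.18800000000002
```

```bash
python3 - <<'E'
from h import *
from scipy.spatial.transform import Rotation as Ro
np.set_printoptions(precision=4,suppress=True)
o=telemetry.get_obs(); print(Ro.from_euler('xyz',o['tool_rot'],degrees=True).as_matrix())
Ps={}
for c in ["scene","side"]:
    P=cloud(optics.read_camera(c)).reshape(-1,3); P=P[~np.isnan(P[:,0])]; Ps[c]=P
    print(c,"table z",np.median(P[(abs(P[:,2])<.02)&(P[:,0]>.35)&(P[:,0]<.6)&(abs(P[:,1]-.05)<.05)][:,2]))
    q=P[(abs(P[:,0]-.445)<.09)&(abs(P[:,1]-.225)<.09)&(P[:,2]>.172)&(P[:,2]<.19)]
    print(" cartontop",len(q),cv2.minAreaRect(q[:,:2].astype(np.float32)),np.percentile(q,[2,98],axis=0))
    q=P[(abs(P[:,0]-.47)<.14)&(abs(P[:,1]+.145)<.14)&(P[:,2]>.088)&(P[:,2]<.1)]
    print(" board",len(q),cv2.minAreaRect(q[:,:2].astype(np.float32)),cv2.boxPoints(cv2.minAreaRect(q[:,:2].astype(np.float32))))
# carton side fits
P=Ps["side"]; q=P[(abs(P[:,0]-.445)<.045)&(abs(P[:,1]-.252)<.012)&(P[:,2]>.02)&(P[:,2]<.165)]
k=np.linalg.lstsq(np.c_[q[:,0]-.445,np.ones(len(q))],q[:,1],rcond=None)[0];print("back face y=",k, "yaw deg",np.degrees(k[0]))
P=Ps["scene"]; q=P[(abs(P[:,0]-.39)<.02)&(abs(P[:,1]-.225)<.024)&(P[:,2]>.02)&(P[:,2]<.165)]
print(len(q)); 
if len(q)>10:
    k=np.linalg.lstsq(np.c_[q[:,1]-.225,np.ones(len(q))],q[:,0],rcond=None)[0];print("near side x=",k)
A=np.vstack(list(Ps.values()))
H=np.zeros((26,16))
for i,y in enumerate(np.arange(.65,-.65,-.05)):
    for j,x in enumerate(np.arange(.2,1.0,.05)):
        s=A[(A[:,0]>=x)&(A[:,0]<x+.05)&(A[:,1]>=y)&(A[:,1]<y+.05)]
        H[i,j]=np.percentile(s[:,2],98) if len(s)>3 else -9
    print(round(y,2),' '.join('%4d'%(h*100) if h>-9 else '   .' for h in H[i]))
E
```

```text
[[ 0.0001 -0.9594  0.2819]
 [ 0.      0.2819  0.9594]
 [-1.     -0.0001  0.0001]]
scene table z 0.0007138608497965215
 cartontop 476 ((0.4436030983924866, 0.22252903878688812), (0.11215334385633469, 0.061304084956645966), 1.9808902740478516) [[0.3896 0.1938 0.1728]
 [0.4973 0.2491 0.1824]]
 board 2756 ((0.47302716970443726, -0.1468925178050995), (0.19059638679027557, 0.2157142162322998), 2.2913970947265625) [[ 0.3735 -0.0429]
 [ 0.3821 -0.2585]
 [ 0.5726 -0.2509]
 [ 0.5639 -0.0353]]
side table z 0.001069567862112486
 cartontop 998 ((0.4450681805610657, 0.2233758270740509), (0.10968611389398575, 0.059017859399318695), 0.6425453424453735) [[0.3926 0.1976 0.1726]
 [0.4976 0.2518 0.1821]]
 board 1838 ((0.4947558045387268, -0.14213621616363525), (0.23167169094085693, 0.21438930928707123), 2.682621717453003) [[ 0.374  -0.0405]
 [ 0.3841 -0.2546]
 [ 0.6155 -0.2438]
 [ 0.6054 -0.0296]]
back face y= [0.0171 0.2498] yaw deg 0.9789164772619817
643
near side x= [-0.0114  0.3907]
0.65    .    .    .    .    1    1    1    1    1    1    1    1    1    0   37    .
0.6   31    .    .    .    0    1
[... 1391 characters left out ...]
9    0   36    .
-0.25    .    .    0   17   18   15   12   61   52    4    4    4    4    0   36    .
-0.3    .    .    0    9    9    9    9   61   46    0    4    4    0    0   36    .
-0.35    .    .    0    0    0    4    4   60   60    0    0    0    0   27   36    .
-0.4    .    .    0    0    0    4    4   60   60    0    0    0    0   27   36    .
-0.45    .    .    0    0    0    0    4   60   60    0    0    0    0    0   36    .
-0.5    .    .    0    0    0    0    0   60   60    0    0    0    0   27   36    .
-0.55    .    .    0    0    0    0    0   60   60    0    0    0    0   26   36    .
-0.6    .    .    0    0    0    0    0   60   46    0    0    0    0   27   37    .
```

```bash
cat > plan.py <<'E'
import sys; from h import *
from scipy.spatial.transform import Rotation as Ro
def Rt(lean,yawd=0.0,sgn=1):
    t=np.radians(2.36+yawd); f=np.array([np.sin(t),-np.cos(t),0]); a=np.radians(lean)
    x=f*np.sin(a)-np.array([0,0,1])*np.cos(a); z=sgn*np.array([np.cos(t),np.sin(t),0]); y=np.cross(z,x)
    return np.c_[x,y,z]
def rows(p,R,n,base=None):
    o=telemetry.get_obs(); R0=Ro.from_euler('xyz',o['tool_rot'],degrees=True).as_matrix()
    d=R0.T@(np.array(p)-o['tool_pos'])*1000; rv=Ro.from_matrix(R0.T@R).as_rotvec()
    print("dist",np.linalg.norm(d),"rot deg",np.degrees(np.linalg.norm(rv)))
    for k in range(1,n+1):
        print([np.round(d*k/n,1).tolist(),np.round(rv*k/n,3).tolist()])
def st():
    o=telemetry.get_obs(); R0=Ro.from_euler('xyz',o['tool_rot'],degrees=True).as_matrix()
    print("t",o['time_s'],"tcp",o['tool_pos'].round(4),"tip",(o['tool_pos']+.017*R0[:,0]).round(4),"x",R0[:,0].round(3),"z",R0[:,2].round(3),"F",o['force'].round(1),"q",o['qpos'].round(1),"w",o['grip_width'])
E
python3 - <<'E'
from plan import *
rows([.42,.36,.27],Rt(42),14)
E
```

```text
dist 355.6459212082632 rot deg 81.28918544594269
[[-2.2, -21.5, -13.3], [0.085, 0.032, -0.045]]
[[-4.3, -43.1, -26.6], [0.169, 0.065, -0.091]]
[[-6.5, -64.6, -39.9], [0.254, 0.097, -0.136]]
[[-8.7, -86.1, -53.2], [0.338, 0.13, -0.181]]
[[-10.9, -107.7, -66.5], [0.423, 0.162, -0.227]]
[[-13.0, -129.2, -79.8], [0.508, 0.195, -0.272]]
[[-15.2, -150.7, -93.1], [0.592, 0.227, -0.317]]
[[-17.4, -172.3, -106.4], [0.677, 0.26, -0.363]]
[[-19.6, -193.8, -119.7], [0.762, 0.292, -0.408]]
[[-21.7, -215.3, -133.0], [0.846, 0.325, -0.453]]
[[-23.9, -236.9, -146.3], [0.931, 0.357, -0.498]]
[[-26.1, -258.4, -159.6], [1.015, 0.39, -0.544]]
[[-28.2, -279.9, -172.9], [1.1, 0.422, -0.589]]
[[-30.4, -301.5, -186.2], [1.185, 0.455, -0.634]]
```

```bash
python3 -m pendant '[[60,[-2,-22,-13],[0.08,0.03,-0.045]],[60,[-4,-43,-27],[0.17,0.065,-0.09]],[60,[-6,-65,-40],[0.25,0.1,-0.135]],[60,[-9,-86,-53],[0.34,0.13,-0.18]],[60,[-11,-108,-66],[0.42,0.16,-0.225]],[60,[-13,-129,-80],[0.51,0.195,-0.27]],[60,[-15,-151,-93],[0.59,0.23,-0.32]]]'; python3 - <<'E'
from plan import *
st()
rows([.43,.35,.25],Rt(42),8)
E
```

```text
time_s: 2.03
tool_pos: [0.3023, 0.4911, 0.2553]
tool_rot: [-108.4, 67.7, -69.2]
force: [0.6, 0.2, 0.3]
grip_width: 0.0607
t 2.0333 tcp [0.3023 0.4911 0.2553] tip [0.3046 0.4851 0.2395] x [ 0.135 -0.355 -0.925] z [ 0.784  0.609 -0.12 ] F [0.6 0.2 0.3] q [-73.9  20.5   5.4  81.6  13.   94.7 -30.3] w 0.060698161849103476
dist 190.3815712699959 rot deg 40.390046309917075
[[9.0, -21.9, 1.8], [0.074, 0.028, -0.039]]
[[18.1, -43.9, 3.7], [0.148, 0.057, -0.078]]
[[27.1, -65.8, 5.5], [0.221, 0.085, -0.117]]
[[36.1, -87.8, 7.4], [0.295, 0.113, -0.156]]
[[45.2, -109.7, 9.2], [0.369, 0.142, -0.195]]
[[54.2, -131.6, 11.0], [0.443, 0.17, -0.234]]
[[63.2, -153.6, 12.9], [0.516, 0.198, -0.273]]
[[72.3, -175.5, 14.7], [0.59, 0.227, -0.312]]
```

```bash
python3 -m pendant '[[60,[9,-22,2],[0.075,0.03,-0.04]],[60,[18,-44,4],[0.15,0.057,-0.08]],[60,[27,-66,5.5],[0.22,0.085,-0.117]],[60,[36,-88,7.5],[0.295,0.113,-0.156]],[60,[45,-110,9],[0.37,0.142,-0.195]],[60,[54,-132,11],[0.443,0.17,-0.234]],[60,[63,-154,13],[0.516,0.2,-0.273]],[60,[72,-175,15],[0.59,0.227,-0.312]],[60,[72,-175,15],[0.59,0.227,-0.312]]]'; python3 - <<'E'
from plan import *
st()
rows([.445,.322,.172],Rt(42),5)
for c in ["scene","side"]: cv2.imwrite(f"pics/{c}1.png",optics.read_camera(c)["image"])
E
```

```text
time_s: 2.78
tool_pos: [0.4337, 0.3475, 0.248]
tool_rot: [-89.9, 47.7, -87.9]
force: [-0.1, -1.7, 0.0]
grip_width: 0.06
t 2.7833 tcp [0.4337 0.3475 0.248 ] tip [0.4341 0.336  0.2354] x [ 0.025 -0.673 -0.74 ] z [0.999 0.036 0.001] F [-0.1 -1.7  0. ] q [-67.9  30.2  17.2  77.9  18.8 105.6 -48.7] w 0.05997476727813703
dist 80.94742657369885 rot deg 0.4496242149129843
[[14.7, 6.4, 2.1], [-0.001, -0.001, 0.001]]
[[29.4, 12.8, 4.1], [-0.002, -0.001, 0.002]]
[[44.2, 19.2, 6.2], [-0.003, -0.002, 0.003]]
[[58.9, 25.6, 8.3], [-0.004, -0.002, 0.004]]
[[73.6, 32.0, 10.3], [-0.005, -0.003, 0.005]]
```

View pics/side1.png

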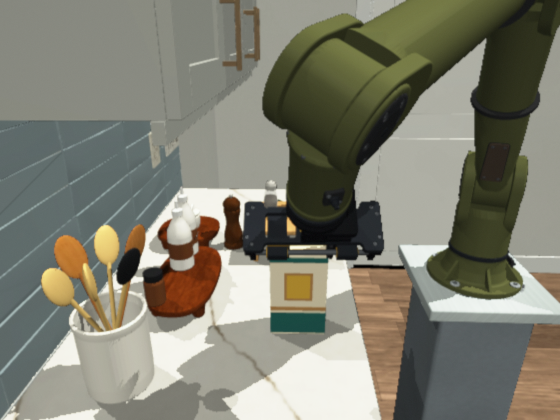

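View pics/scene1.png

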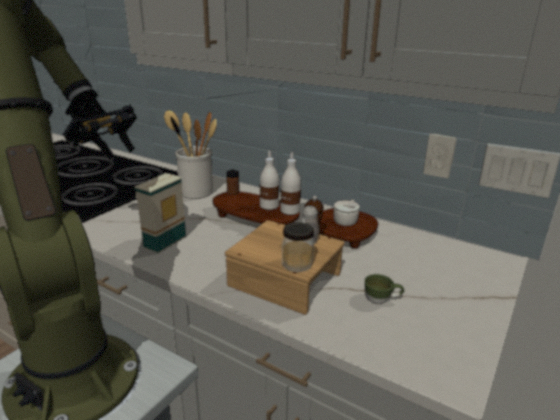

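Side and scene views: the gripper (side 315,230; scene 105,125) hangs behind the carton at the right lean, with clear space around it. I'll lower it to pre-push height.

```bash
python3 -m pendant '[[60,[20,8.5,3],[0,0,0]],[60,[40,17,6],[0,0,0]],[60,[58,25,8],[0,0,0]],[60,[73,32,10],[-0.005,-0.003,0.005]],[60,[73,32,10],[-0.005,-0.003,0.005]]]'; python3 - <<'E'
from plan import *
st()
rows([.447,.215,.178],Rt(42),12)
E
```

```text
time_s: 3.3
tool_pos: [0.4392, 0.3267, 0.1707]
tool_rot: [-90.6, 48.2, -87.5]
force: [-1.0, 0.8, -0.3]
grip_width: 0.0599
t 3.3 tcp [0.4392 0.3267 0.1707] tip [0.4397 0.3154 0.1581] x [ 0.029 -0.666 -0.746] z [ 0.999  0.052 -0.007] F [-1.   0.8 -0.3] q [-66.7  31.7  16.6  84.7  18.3  96.8 -49.9] w 0.059865203332321454
dist 112.19526308623476 rot deg 0.797855635073278
[[5.8, -7.4, 0.2], [0.001, 0.0, -0.0]]
[[11.5, -14.7, 0.3], [0.002, 0.0, -0.001]]
[[17.3, -22.1, 0.5], [0.003, 0.001, -0.001]]
[[23.0, -29.4, 0.6], [0.004, 0.001, -0.001]]
[[28.8, -36.8, 0.8], [0.005, 0.001, -0.002]]
[[34.6, -44.2, 0.9], [0.007, 0.001, -0.002]]
[[40.3, -51.5, 1.1], [0.008, 0.001, -0.002]]
[[46.1, -58.9, 1.3], [0.009, 0.001, -0.003]]
[[51.9, -66.3, 1.4], [0.01, 0.002, -0.003]]
[[57.6, -73.6, 1.6], [0.011, 0.002, -0.003]]
[[63.4, -81.0, 1.7], [0.012, 0.002, -0.004]]
[[69.1, -88.3, 1.9], [0.013, 0.002, -0.004]]
```

```bash
python3 -m pendant '[[60,[7,-7.5,3],[0,0,0]],[60,[14,-15,6],[0,0,0]],[60,[21,-22,6],[0,0,0]],[60,[27,-29,6],[0.01,0,0]],[60,[32,-35,6],[0.01,0,0]],[60,[32,-35,6],[0.01,0,0]]]'; python3 - <<'E'
from plan import *
st()
E
```

```text
time_s: 3.8
tool_pos: [0.4498, 0.278, 0.1736]
tool_rot: [-89.6, 48.3, -87.4]
force: [1.1, -0.2, -0.3]
grip_width: 0.0599
t 3.8 tcp [0.4498 0.278  0.1736] tip [0.4503 0.2667 0.1609] x [ 0.03  -0.664 -0.747] z [0.999 0.04  0.004] F [ 1.1 -0.2 -0.3] q [-65.2  28.   18.   89.8  20.1  94.  -48.9] w 0.059931840792030275
```

```bash
python3 -m pendant '[[60,[3.3,-3.7,-2],[0,0,0]],[60,[6.6,-7.5,-4],[0,0,0]],[60,[10,-11.2,-4],[0,0,0]],[60,[13.3,-15,-4],[0,0,0]],[60,[16.6,-18.7,-4],[0,0,0]],[60,[20,-22.4,-4],[0,0,0]],[60,[23.3,-26.2,-4],[0,0,0]],[60,[26.6,-30,-4],[0,0,0]],[60,[30,-33.6,-4],[0,0,0]]]'; python3 - <<'E'
from plan import *
st()
for c in ["side","scene"]: cv2.imwrite(f"pics/{c}2.png",optics.read_camera(c)["image"])
E
```

```text
time_s: 4.55
tool_pos: [0.4474, 0.2344, 0.1725]
tool_rot: [-89.7, 48.3, -87.3]
force: [0.1, 0.5, 1.4]
grip_width: 0.06
t 4.55 tcp [0.4474 0.2344 0.1725] tip [0.4479 0.2231 0.1598] x [ 0.031 -0.664 -0.747] z [0.999 0.043 0.003] F [0.1 0.5 1.4] q [-64.3  24.3  18.8  95.3  21.8  91.5 -48. ] w 0.05996093551885262
```

View pics/scene2.png

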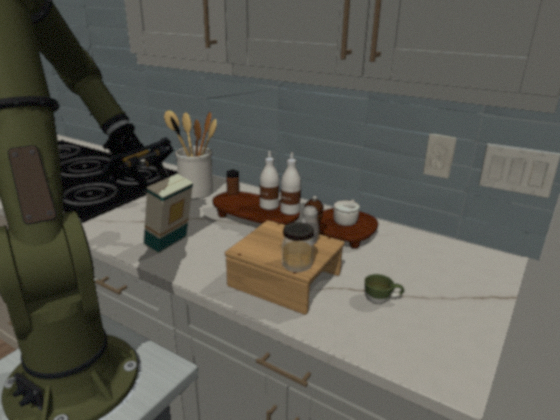

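The carton (167,212) is now leaning towards the riser. I'll keep pushing.

```bash
python3 -m pendant '[[60,[2.6,-3,0],[0,0,0]],[60,[5.3,-6,0],[0,0,0]],[60,[8,-9,0],[0,0,0]],[60,[10.6,-12,0],[0,0,0]],[60,[13.3,-15,0],[0,0,0]],[60,[16,-18,0],[0,0,0]],[60,[18.6,-21,0],[0,0,0]],[60,[18.6,-21,0],[0,0,0]],[60,[18.6,-21,0],[0,0,0]],[60,[18.6,-21,0],[0,0,0]]]'; python3 - <<'E'
from plan import *
st()
for c in ["side","scene"]: cv2.imwrite(f"pics/{c}3.png",optics.read_camera(c)["image"])
E
```

```text
time_s: 5.48
tool_pos: [0.4485, 0.2072, 0.1725]
tool_rot: [-89.7, 48.4, -87.3]
force: [0.0, -0.3, 0.7]
grip_width: 0.0599
t 5.4833 tcp [0.4485 0.2072 0.1725] tip [0.449  0.196  0.1598] x [ 0.031 -0.664 -0.747] z [0.999 0.043 0.003] F [ 0.  -0.3  0.7] q [-63.5  22.2  19.4  98.2  23.   90.1 -47.2] w 0.0599317319385972
```

View pics/scene3.png

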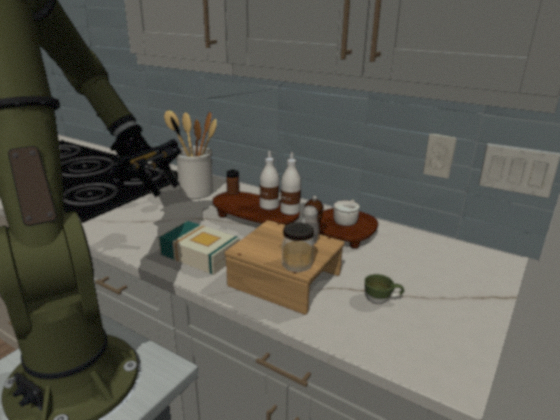

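The carton fell flat, with its teal foot at (182,240) and its top at (212,250) near the riser's front. Now I'll retreat up and back, then measure it.

```bash
python3 -m pendant '[[60,[-20,22,0],[0,0,0]],[60,[-40,45,0],[0,0,0]],[60,[-60,67,0],[0,0,0]],[60,[-66,75,0],[0,0,0]],[60,[-66,75,0],[0,0,0]]]'; cat > meas.py <<'E'
from plan import *
st()
for c in ["scene","side"]:
    r=optics.read_camera(c); P=cloud(r).reshape(-1,3); P=P[~np.isnan(P[:,0])]
    q=P[(abs(P[:,0]-.455)<.09)&(P[:,1]<.3)&(P[:,1]>-.035)&(P[:,2]>.045)&(P[:,2]<.062)]
    if len(q)>20:
        b=cv2.minAreaRect(q[:,:2].astype(np.float32)); print(c,len(q),q[:,2].mean().round(4),b); print(cv2.boxPoints(b).round(4).tolist())
    q=P[(abs(P[:,0]-.47)<.09)&(abs(P[:,1]+.145)<.14)&(P[:,2]>.088)&(P[:,2]<.1)]
    b=cv2.minAreaRect(q[:,:2].astype(np.float32)); print(" board",b)
    import sys
    if len(sys.argv)>1: cv2.imwrite(f"pics/{c}{sys.argv[1]}.png",r["image"])
E
python3 meas.py 4
```

```text
time_s: 6.0
tool_pos: [0.4433, 0.3104, 0.1709]
tool_rot: [-89.8, 48.4, -87.1]
force: [-0.3, -0.2, 0.2]
grip_width: 0.06
t 6.0 tcp [0.4433 0.3104 0.1709] tip [0.4438 0.2991 0.1582] x [ 0.034 -0.663 -0.748] z [0.999 0.048 0.003] F [-0.3 -0.2  0.2] q [-66.3  30.3  17.1  86.7  19.   95.5 -49.9] w 0.05996986897705317
scene 1730 0.0551 ((0.44760945439338684, 0.09908806532621384), (0.11506696045398712, 0.1840738207101822), 1.627073049545288)
[[0.38749998807907104, 0.18950000405311584], [0.3926999866962433, 0.005499999970197678], [0.5077000260353088, 0.008700000122189522], [0.5024999976158142, 0.19269999861717224]]
 board ((0.4702466130256653, -0.1459052562713623), (0.1805705428123474, 0.22129763662815094), 0.5746592283248901)
side 840 0.0547 ((0.4433693289756775, 0.10778012126684189), (0.17281654477119446, 0.10951216518878937), 88.03849029541016)
[[0.385699987411499, 0.02329999953508377], [0.4950999915599823, 0.019500000402331352], [0.5011000037193298, 0.1923000067472458], [0.39160001277923584, 0.19599999487400055]]
 board ((0.5265215039253235, -0.13807499408721924), (0.06660517305135727, 0.21139690279960632), 0.297199010848999)
```

View pics/side4.png

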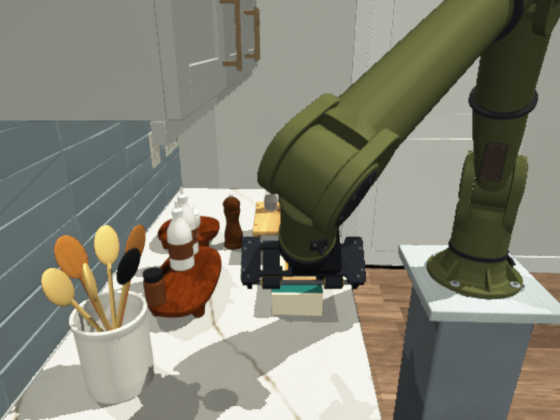

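Side view: the carton lies flat, its bottom end (298,290) facing the gripper. Both views put its top face at z = 0.055, centre about (0.446, 0.100), and its bottom end at y of about 0.191. Next I lower the fingers behind it.

```bash
python3 - <<'E'
from plan import *
R=Rt(44,-1); tip=np.array([.445,.245,.023]); rows(tip-.017*R[:,0],R,6)
E
```

```text
dist 145.2597470646932 rot deg 2.5215764711304343
[[22.5, 9.0, -0.4], [0.002, 0.003, -0.007]]
[[44.9, 18.0, -0.7], [0.004, 0.005, -0.013]]
[[67.4, 27.1, -1.1], [0.006, 0.008, -0.02]]
[[89.9, 36.1, -1.5], [0.008, 0.011, -0.026]]
[[112.3, 45.1, -1.8], [0.01, 0.013, -0.033]]
[[134.8, 54.1, -2.2], [0.012, 0.016, -0.039]]
```

```bash
python3 -m pendant '[[60,[22,9,0],[0,0,-0.01]],[60,[45,18,-1],[0,0.005,-0.02]],[60,[67,27,-1],[0.006,0.01,-0.03]],[60,[90,36,-1.5],[0.01,0.013,-0.035]],[60,[110,44,-2],[0.012,0.016,-0.039]],[60,[125,50,-2],[0.012,0.016,-0.039]],[60,[134,54,-2],[0.012,0.016,-0.039]],[60,[134,54,-2],[0.012,0.016,-0.039]]]'; python3 meas.py 5; python3 - <<'E'
from plan import *
R=Rt(44,-1); tip=np.array([.446,.204,.022]); rows(tip-.017*R[:,0],R,4)
E
```

```text
time_s: 6.77
tool_pos: [0.4443, 0.2549, 0.035]
tool_rot: [-90.2, 45.9, -88.9]
force: [0.2, 0.7, -0.2]
grip_width: 0.0602
t 6.7667 tcp [0.4443 0.2549 0.035 ] tip [0.4445 0.2431 0.0228] x [ 0.013 -0.696 -0.718] z [ 1.     0.021 -0.002] F [ 0.2  0.7 -0.2] q [-64.   37.6  17.2  95.2  18.7  82.7 -54.1] w 0.06019358664105842
scene 1872 0.0549 ((0.4460500180721283, 0.1537061184644699), (0.11523870378732681, 0.2941363453865051), 1.292384386062622)
[[0.38510000705718994, 0.2994000017642975], [0.3917999863624573, 0.005400000140070915], [0.5070000290870667, 0.00800000037997961], [0.5002999901771545, 0.3019999861717224]]
 board ((0.47025588154792786, -0.14611342549324036), (0.18085239827632904, 0.21982112526893616), 1.0687037706375122)
 board ((0.4716951251029968, -0.14185848832130432), (0.1763828843832016, 0.21496964991092682), 0.007348540239036083)
dist 41.790638790632954 rot deg 0.126784117980531
[[7.7, -7.1, -0.1], [-0.0, -0.0, -0.0]]
[[15.4, -14.1, -0.2], [-0.001, -0.0, -0.001]]
[[23.1, -21.2, -0.3], [-0.001, -0.0, -0.001]]
[[30.7, -28.3, -0.5], [-0.001, -0.0, -0.002]]
```

View pics/scene5.png

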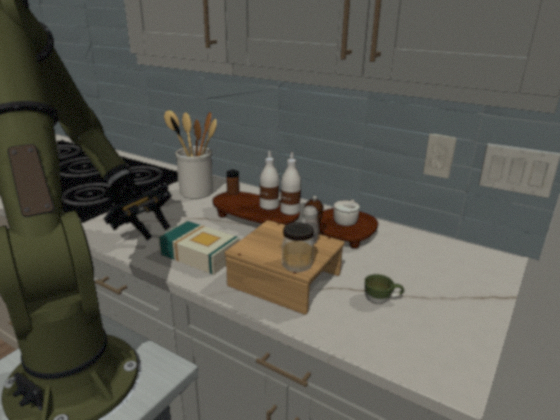

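```bash
python3 -m pendant '[[60,[7,-7.2,0],[0,0,0]],[60,[14,-14.4,0],[0,0,0]],[60,[21,-21.6,0],[0,0,0]],[60,[28,-28.8,0],[0,0,0]],[60,[31.5,-32.4,0],[0,0,0]],[60,[35,-36,0.2],[0,0,0]],[60,[38.5,-39.6,0.5],[0,0,0]],[60,[42,-43.2,0.9],[0,0,0]],[60,[45.5,-46.8,1.2],[0,0,0]],[60,[49,-50.4,1.6],[0,0,0]]]'; python3 meas.py 6; python3 - <<'E'
from plan import *
R=Rt(44,0); tip=np.array([.452,.1,.022]); rows(tip-.017*R[:,0],R,9)
E
```

```text
time_s: 7.7
tool_pos: [0.4484, 0.1901, 0.0359]
tool_rot: [-89.9, 46.3, -88.5]
force: [-1.0, 5.8, 4.2]
grip_width: 0.06
t 7.7 tcp [0.4484 0.1901 0.0359] tip [0.4487 0.1784 0.0236] x [ 0.019 -0.69  -0.723] z [1.    0.026 0.001] F [-1.   5.8  4.2] q [-62.1  33.2  18.8 102.5  21.4  77.9 -52.5] w 0.05995357061844153
scene 1794 0.055 ((0.4604445695877075, 0.1301865130662918), (0.16075927019119263, 0.26772597432136536), 6.691989898681641)
[[0.36500000953674316, 0.25380000472068787], [0.3962000012397766, -0.01209999993443489], [0.555899977684021, 0.006599999964237213], [0.5246999859809875, 0.27250000834465027]]
 board ((0.4703560769557953, -0.1466313749551773), (0.18196862936019897, 0.21929599344730377), 1.0511592626571655)
side 106 0.0567 ((0.4376378059387207, 0.17972664535045624), (0.197010338306427, 0.1630319505929947), 81.65495300292969)
[[0.3427000045776367, 0.0940999984741211], [0.5040000081062317, 0.07039999961853027], [0.5325999855995178, 0.2653999924659729], [0.37130001187324524, 0.289000004529953]]
 board ((0.5101445913314819, -0.14024460315704346), (0.21647512912750244, 0.1004554033279419), 89.6245346069336)
dist 76.94882535011581 rot deg 0.983262859018448
[[6.1, -6.0, 0.1], [-0.001, -0.001, -0.0]]
[[12.1, -12.1, 0.3], [-0.003, -0.002, -0.001]]
[[18.2, -18.1, 0.4], [-0.004, -0.004, -0.001]]
[[24.2, -24.1, 0.5], [-0.006, -0.005, -0.002]]
[[30.3, -30.2, 0.6], [-0.007, -0.006, -0.002]]
[[36.3, -36.2, 0.8], [-0.008, -0.007, -0.003]]
[[42.4, -42.2, 0.9], [-0.01, -0.008, -0.003]]
[[48.4, -48.3, 1.0], [-0.011, -0.01, -0.003]]
[[54.5, -54.3, 1.2], [-0.013, -0.011, -0.004]]
```

View pics/scene6.png

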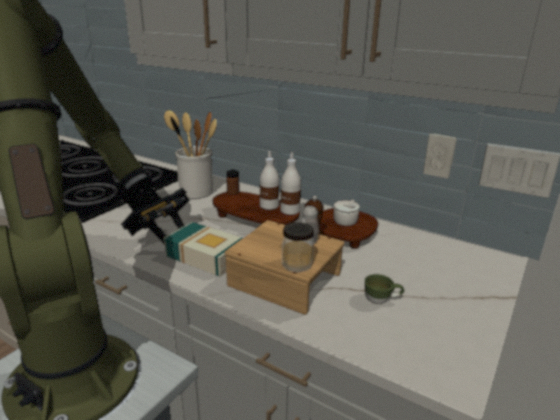

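The fingers have met the carton's teal end (185,240) and it has slid to near the board. I'll measure its pose without the robot's pixels.

```bash
cat > meas2.py <<'E'
from plan import *
st(); o=telemetry.get_obs(); R0=Ro.from_euler('xyz',o['tool_rot'],degrees=True).as_matrix(); ty=(o['tool_pos']+.017*R0[:,0])[1]-.012
r=optics.read_camera("scene"); P=cloud(r).reshape(-1,3); P=P[~np.isnan(P[:,0])]
q=P[(P[:,0]>.37)&(P[:,0]<.53)&(P[:,1]<ty)&(P[:,1]>ty-.2)&(P[:,2]>.047)&(P[:,2]<.061)]
if len(q)>20:
    b=cv2.minAreaRect(q[:,:2].astype(np.float32)); print("top",len(q),b,"x 1-99",np.percentile(q[:,0],[1,99]),"y",np.percentile(q[:,1],[1,99]))
    ys=np.arange(q[:,1].min()+.01,ty-.01,.01); lo=[];hi=[]
    for y in ys:
        s=q[abs(q[:,1]-y)<.006]; lo.append(s[:,0].min() if len(s)>3 else np.nan);hi.append(s[:,0].max() if len(s)>3 else np.nan)
    print("lo",np.round(lo,3),"\nhi",np.round(hi,3))
q=P[(P[:,0]>.36)&(P[:,0]<.42)&(P[:,1]<ty)&(P[:,1]>max(-.03,ty-.19))&(P[:,2]>.008)&(P[:,2]<.045)]
if len(q)>20:
    k=np.polyfit(q[:,1],q[:,0],1); 
    for _ in range(3):
        e=abs(q[:,0]-np.polyval(k,q[:,1])); s=q[e<.004]; k=np.polyfit(s[:,1],s[:,0],1)
    print("near side n",len(s),"yaw deg(axis; riser 2.36):",-np.degrees(k[0]),"x at ty",np.polyval(k,ty),"-> centre x there",np.polyval(k,ty)+.055,"yrange",s[:,1].min(),s[:,1].max())
yb=ty+.0055; print("bottom end y~",yb,"riser axis x there",.4676-.041*(yb+.0385))
import sys
if len(sys.argv)>1: cv2.imwrite(f"pics/scene{sys.argv[1]}.png",r["image"])
E
python3 meas2.py
```

```text
t 7.8 tcp [0.4485 0.1887 0.036 ] tip [0.4488 0.1769 0.0237] x [ 0.018 -0.692 -0.722] z [1.    0.024 0.001] F [0.5 2.9 1.7] q [-62.   33.2  18.9 102.5  21.4  77.9 -52.5] w 0.05977902834423417
top 1545 ((0.4485935568809509, 0.07671770453453064), (0.11446873843669891, 0.17641249299049377), 0.9066750407218933) x 1-99 [0.39329118 0.50391995] y [-0.00982243  0.1628101 ]
lo [0.396 0.396 0.395 0.395 0.394 0.396 0.395 0.394 0.393 0.393 0.393 0.393
 0.392 0.391 0.391 0.393] 
hi [0.501 0.506 0.507 0.505 0.504 0.504 0.505 0.505 0.504 0.504 0.504 0.503
 0.505 0.505 0.505 0.505]
near side n 681 yaw deg(axis; riser 2.36): 1.4995249563369417 x at ty 0.393891566950166 -> centre x there 0.448891566950166 yrange -0.012451973161781482 0.1647170273475208
bottom end y~ 0.17040834427411403 riser axis x there 0.45903475788476134
```

```bash
python3 - <<'E'
from plan import *
R=Rt(44,0.6); tip=np.array([.4575,.117,.0225]); rows(tip-.017*R[:,0],R,10)
E
```

```text
dist 60.47764081398848 rot deg 1.5696988051289842
[[4.2, -4.3, 0.7], [-0.002, -0.002, -0.0]]
[[8.5, -8.5, 1.4], [-0.004, -0.004, -0.001]]
[[12.7, -12.8, 2.1], [-0.006, -0.005, -0.001]]
[[17.0, -17.0, 2.8], [-0.008, -0.007, -0.001]]
[[21.2, -21.3, 3.5], [-0.01, -0.009, -0.002]]
[[25.5, -25.5, 4.2], [-0.012, -0.011, -0.002]]
[[29.7, -29.8, 4.9], [-0.014, -0.013, -0.002]]
[[34.0, -34.0, 5.6], [-0.016, -0.015, -0.003]]
[[38.2, -38.3, 6.3], [-0.018, -0.016, -0.003]]
[[42.4, -42.5, 7.0], [-0.02, -0.018, -0.003]]
```

```bash
python3 -m pendant '[[60,[4.2,-4.3,0.7],[-0.002,-0.002,0]],[60,[8.5,-8.5,1.4],[-0.004,-0.004,0]],[60,[12.7,-12.8,2.1],[-0.006,-0.005,0]],[60,[17,-17,2.8],[-0.008,-0.007,0]],[60,[21.2,-21.3,3.5],[-0.01,-0.009,0]],[60,[25.5,-25.5,4.2],[-0.012,-0.011,0]],[60,[29.7,-29.8,4.9],[-0.014,-0.013,0]],[60,[34,-34,5.6],[-0.016,-0.015,0]],[60,[38,-38,6.3],[-0.018,-0.016,0]],[60,[42,-42,7],[-0.02,-0.018,0]]]'; python3 meas2.py 7
```

```text
time_s: 8.68
tool_pos: [0.4568, 0.1306, 0.0348]
tool_rot: [-90.0, 46.3, -87.0]
force: [-1.7, 6.8, 6.3]
grip_width: 0.06
t 8.6833 tcp [0.4568 0.1306 0.0348] tip [0.4574 0.1189 0.0225] x [ 0.036 -0.691 -0.722] z [ 0.999  0.053 -0.   ] F [-1.7  6.8  6.3] q [-59.9  30.1  20.6 108.2  24.8  73.2 -50.1] w 0.060034561090852034
top 1122 ((0.4512450695037842, 0.004614382982254028), (0.21587976813316345, 0.1318349540233612), 80.71906280517578) x 1-99 [0.37584204 0.51411658] y [-0.08762183  0.10565345]
lo [0.376 0.376 0.374 0.375   nan   nan 0.407 0.407 0.406 0.403 0.403 0.404
 0.404 0.404 0.403 0.402 0.403 0.401] 
hi [0.379 0.379 0.378 0.378   nan   nan 0.409 0.415 0.514 0.519 0.519 0.516
 0.516 0.515 0.514 0.514 0.514 0.514]
near side n 516 yaw deg(axis; riser 2.36): 2.9324999172320467 x at ty 0.4024758539846287 -> centre x there 0.4574758539846287 yrange -0.02015347559765912 0.1062087525842188
bottom end y~ 0.11239391797047132 riser axis x there 0.4614133493632107
```

View pics/scene7.png

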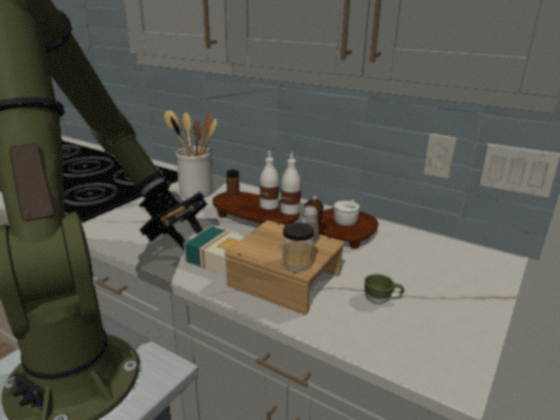

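The carton follows exactly: its top is just under the board, 2–3 mm off the axis, with yaw near 2.5°. The push continues.

```bash
python3 - <<'E'
from plan import *
R=Rt(44,0.2); tip=np.array([.4645,.039,.0225]); rows(tip-.017*R[:,0],R,10)
E
```

```text
dist 78.51081285027996 rot deg 0.41702723178598733
[[5.4, -5.6, 0.3], [0.0, 0.0, -0.0]]
[[10.9, -11.3, 0.6], [0.001, 0.001, -0.001]]
[[16.3, -16.9, 1.0], [0.001, 0.001, -0.001]]
[[21.8, -22.6, 1.3], [0.002, 0.002, -0.001]]
[[27.2, -28.2, 1.6], [0.002, 0.002, -0.001]]
[[32.7, -33.9, 1.9], [0.003, 0.003, -0.002]]
[[38.1, -39.5, 2.2], [0.003, 0.003, -0.002]]
[[43.5, -45.2, 2.5], [0.004, 0.004, -0.002]]
[[49.0, -50.8, 2.9], [0.004, 0.004, -0.003]]
[[54.4, -56.5, 3.2], [0.005, 0.004, -0.003]]
```

```bash
python3 -m pendant '[[60,[5,-5.2,0.3],[0,0,0]],[60,[10.9,-11.3,0.6],[0,0,0]],[60,[16.3,-16.9,1],[0,0,0]],[60,[21.8,-22.6,1.3],[0.002,0.002,0]],[60,[27.2,-28.2,1.6],[0.002,0.002,0]],[60,[32.7,-33.9,1.9],[0.003,0.003,0]],[60,[38,-39.5,2.2],[0.003,0.003,0]],[60,[43.5,-45,2.5],[0.004,0.004,0]],[60,[48.5,-50.5,2.9],[0.004,0.004,0]],[60,[52,-54,3.2],[0.005,0.004,0]]]'; python3 meas2.py 8;python3 - <<'E'
from plan import *
R=Rt(44,0); tip=np.array([.468,-.03,.0225]); rows(tip-.017*R[:,0],R,10)
E
```

```text
time_s: 9.57
tool_pos: [0.4639, 0.0546, 0.0345]
tool_rot: [-90.0, 46.2, -87.4]
force: [-0.4, 6.0, 4.6]
grip_width: 0.0596
t 9.5667 tcp [0.4639 0.0546 0.0345] tip [0.4644 0.0429 0.0222] x [ 0.032 -0.692 -0.722] z [0.999 0.045 0.   ] F [-0.4  6.   4.6] q [-56.5  27.   23.5 113.8  28.4  68.4 -47.6] w 0.05959064872982184
top 569 ((0.4146275520324707, -0.04527302086353302), (0.2379402369260788, 0.10351655632257462), 51.40553283691406) x 1-99 [0.37462065 0.51773944] y [-0.16595944  0.03003481]
lo [0.377 0.379 0.378 0.377 0.375 0.376 0.376 0.376 0.375 0.374 0.374 0.374
   nan   nan 0.409 0.408 0.409 0.409] 
hi [0.383 0.382 0.382 0.382 0.381 0.381 0.38  0.38  0.381 0.381 0.38  0.378
   nan   nan 0.413 0.442 0.519 0.522]
near side n 200 yaw deg(axis; riser 2.36): 2.506336761353444 x at ty 0.4096809439936414 -> centre x there 0.4646809439936414 yrange -0.01908168783165498 0.0305719911754585
bottom end y~ 0.03637287776125913 riser axis x there 0.4645302120117884
dist 71.66141431850062 rot deg 0.1950037348160279
[[5.0, -5.2, 0.1], [0.0, 0.0, -0.0]]
[[9.9, -10.3, 0.1], [0.0, 0.0, -0.0]]
[[14.9, -15.5, 0.2], [0.001, 0.001, -0.001]]
[[19.8, -20.7, 0.3], [0.001, 0.001, -0.001]]
[[24.8, -25.9, 0.3], [0.001, 0.001, -0.001]]
[[29.8, -31.0, 0.4], [0.001, 0.001, -0.001]]
[[34.7, -36.2, 0.5], [0.001, 0.001, -0.001]]
[[39.7, -41.4, 0.5], [0.001, 0.002, -0.002]]
[[44.6, -46.6, 0.6], [0.002, 0.002, -0.002]]
[[49.6, -51.7, 0.6], [0.002, 0.002, -0.002]]
```

View pics/scene8.png

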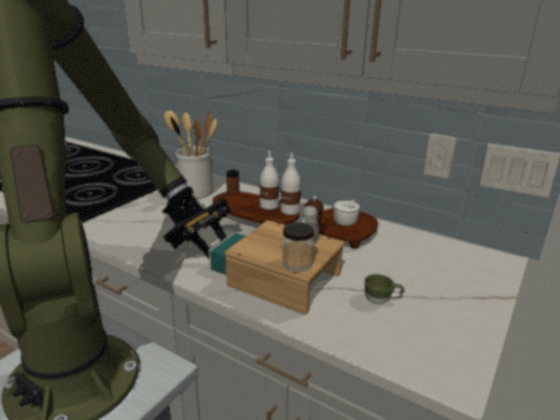

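```bash
python3 -m pendant '[[60,[5,-5.2,0],[0,0,0]],[60,[10,-10.3,0],[0,0,0]],[60,[15,-15.5,0],[0,0,0]],[60,[20,-20.7,0.2],[0,0,0]],[60,[24.8,-25.9,0.3],[0,0,0]],[60,[29.8,-31,0.4],[0,0,0]],[60,[34.7,-36.2,0.5],[0,0,0]],[60,[39.7,-41.4,0.5],[0,0,0]],[60,[40.5,-42.2,0.6],[0,0,0]],[60,[40.5,-42.2,0.6],[0,0,0]]]'; python3 meas2.py 9; python3 - <<'E'
from h import *
for c in["side","wrist"]: cv2.imwrite(f"pics/{c}9.png",optics.read_camera(c)["image"])
E
```

```text
time_s: 10.45
tool_pos: [0.4665, -0.0047, 0.0344]
tool_rot: [-90.0, 46.1, -87.5]
force: [1.0, 1.2, 0.6]
grip_width: 0.0598
t 10.45 tcp [ 0.4665 -0.0047  0.0344] tip [ 0.467  -0.0165  0.0222] x [ 0.03  -0.693 -0.72 ] z [ 0.999  0.044 -0.001] F [1.  1.2 0.6] q [-53.5  24.9  26.  117.6  31.6  64.5 -45.4] w 0.05978443385078697
top 365 ((0.379904180765152, -0.1379532814025879), (0.0068360259756445885, 0.1804419457912445), 2.762275218963623) x 1-99 [0.37490809 0.38494295] y [-0.22705915 -0.04995676]
lo [0.381 0.38  0.379 0.379 0.38  0.378 0.378 0.379 0.378 0.377 0.376 0.376
 0.375 0.376 0.375 0.376 0.374 0.374] 
hi [0.387 0.385 0.384 0.384 0.384 0.383 0.383 0.382 0.383 0.382 0.382 0.381
 0.38  0.381 0.381 0.379 0.379 0.379]
bottom end y~ -0.023013980893486004 riser axis x there 0.46696507321663294
```

View pics/scene9.png

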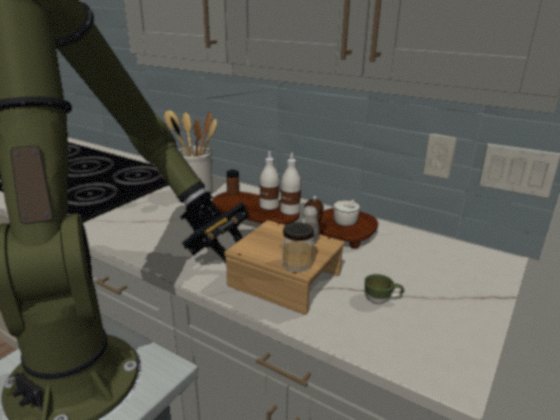

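View pics/side9.png

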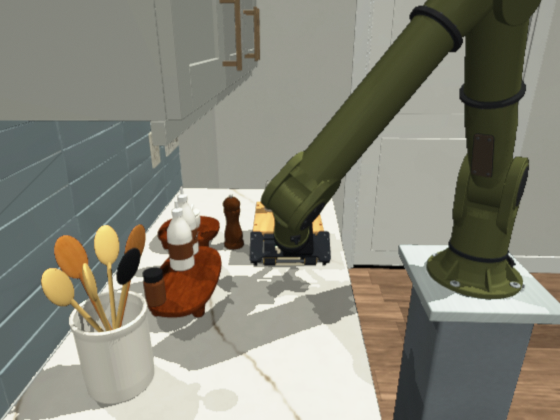

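View pics/wrist9.png

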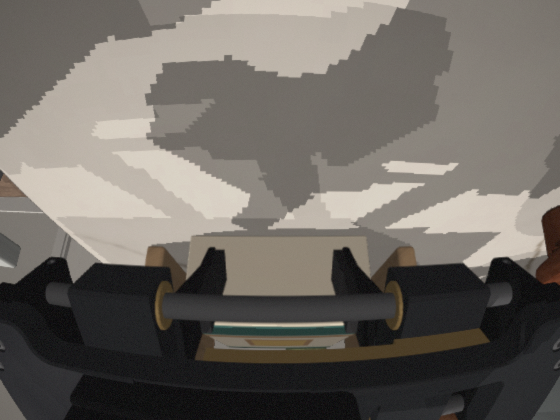

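Wrist view: carton bottom end (278,262), sitting centred between the riser's panels (155,262) and (400,262). I use wrist depth to measure the end face against the board front directly.

```bash
cat > wr.py <<'E'
from plan import *
np.set_printoptions(precision=4,suppress=True)
st()
r=optics.read_camera("wrist"); z=r["range_z"].astype(float); v,u=np.mgrid[0:420,0:560]
a=(u-r["cx"])/r["fx"]; b=(v-r["cy"])/r["fy"]; th=np.hypot(a,b); k=np.where(th>1e-6,np.tan(th)/th,1)
P=np.stack([a*k*z,-b*k*z,-z,np.ones_like(z)],-1)@r["cam_to_world"].T; P=P[...,:3]; P[z<=0]=np.nan
print("carton end col 278:"); 
for row in range(225,300,6): print(row,P[row,278],end=' ; ')
print()
for c in (150,155,160,165,172,180,200,230,260,300,340,365,380,385,392,400,405): print(c,P[258,c],r["image"][258,c])
print("table",np.nanmedian(P[100:200,250:350,2]))
s=P[210:345]; s=s[~np.isnan(s[...,0])]
c=s[(s[:,2]>.02)&(s[:,2]<.05)&(abs(s[:,0]-.467)<.052)&(s[:,1]<.0)&(s[:,1]>-.09)]
print("end face n",len(c),np.percentile(c,[5,50,95],axis=0))
b_=s[(s[:,2]>.078)&(s[:,2]<.1)&(s[:,1]<.0)&(s[:,1]>-.08)]
print("board",len(b_),np.percentile(b_,[2,50,98],axis=0) if len(b_) else None)
for lo,hi in((.36,.395),(.54,.58)):
    l=s[(s[:,0]>lo)&(s[:,0]<hi)&(s[:,2]>.008)&(s[:,2]<.07)&(s[:,1]<0.02)]
    print("panel",len(l),np.percentile(l,[2,10,50,98],axis=0) if len(l) else None)
E
python3 wr.py
```

```text
t 10.6 tcp [ 0.4663 -0.0046  0.0343] tip [ 0.4668 -0.0164  0.0221] x [ 0.03  -0.693 -0.72 ] z [ 0.999  0.044 -0.001] F [1.1 1.1 0.2] q [-53.5  24.9  26.  117.6  31.6  64.5 -45.4] w 0.059832672257279604
carton end col 278:
225 [nan nan nan] ; 231 [ 0.4672 -0.02   -0.0002] ; 237 [ 0.4673 -0.0245  0.0018] ; 243 [ 0.4673 -0.0242  0.0058] ; 249 [ 0.4673 -0.0232  0.0101] ; 255 [ 0.4674 -0.0247  0.0134] ; 261 [ 0.4674 -0.025   0.017 ] ; 267 [ 0.4673 -0.0227  0.0216] ; 273 [ 0.4673 -0.0233  0.025 ] ; 279 [ 0.4673 -0.0233  0.0287] ; 285 [ 0.4674 -0.0244  0.032 ] ; 291 [ 0.4674 -0.0246  0.0355] ; 297 [0.4636 0.065  0.0596] ; 
150 [nan nan nan] [ 72  96 119]
155 [ 0.3853 -0.0437  0.0114] [ 74  97 120]
160 [ 0.3882 -0.0456  0.0106] [ 70  92 114]
165 [ 0.3902 -0.0503  0.0087] [45 60 73]
172 [ 0.3909 -0.0646  0.0035] [50 64 75]
180 [ 0.3946 -0.0734  0.0001] [102 107 113]
200 [ 0.4205 -0.0261  0.0161] [118 132 144]
230 [ 0.4389 -0.0244  0.016 ] [121 136 147]
260 [ 0.4567 -0.024   0.0157] [117 133 143]
300 [ 0.4803 -0.0229  0.0158] [118 134 144]
340 [0.4987 0.0003 0.0241] [22 22 21]
365 [ 0.5197 -0.0213  0.0164] [118 133 143]
380 [ 0.5469 -0.0663  0.0003] [102 108 113]
385 [ 0.5507 -0.0653  0.0008] [100 106 111]
392 [ 0.5499 -0.0502  0.0063] [42 54 67]
400 [ 0.5512 -0.0392  0.0104] [ 59  82 101]
405 [ 0.5545 -0.0383  0.0108] [ 73  96 119]
table 0.0005156518870808799
end face n 3959 [[ 0.4364 -0.0256  0.0208]
 [ 0.4662 -0.0235  0.0291]
 [ 0.4973 -0.0031  0.0379]]
board 0 None
panel 468 [[ 0.3778 -0.0993  0.0082]
 [ 0.3804 -0.0887  0.0088]
 [ 0.3904 -0.0551  0.0124]
 [ 0.3923 -0.0446  0.0234]]
panel 526 [[ 0.5499 -0.235   0.0082]
 [ 0.5506 -0.2087  0.0089]
 [ 0.5527 -0.0723  0.0134]
 [ 0.5619 -0.0378  0.0537]]
```

```bash
python3 -m pendant '[[60,[3,-3.1,0],[0,0,0]],[60,[6,-6.2,0],[0,0,0]],[60,[9,-9.4,0.2],[0,0,0]],[60,[12,-12.5,0.4],[0,0,0]],[60,[15,-15.6,0.5],[0,0,0]],[60,[17.3,-18,0.5],[0,0,0]],[60,[17.3,-18,0.5],[0,0,0]]]'; python3 wr.py; python3 - <<'E'
from h import *
for c in["scene","wrist"]: cv2.imwrite(f"pics/{c}10.png",optics.read_camera(c)["image"])
E
```

```text
time_s: 11.23
tool_pos: [0.4678, -0.0308, 0.0345]
tool_rot: [-90.1, 46.1, -87.6]
force: [1.1, -0.2, 0.1]
grip_width: 0.0596
t 11.2333 tcp [ 0.4678 -0.0308  0.0345] tip [ 0.4683 -0.0425  0.0223] x [ 0.029 -0.693 -0.72 ] z [ 0.999  0.043 -0.001] F [ 1.1 -0.2  0.1] q [-52.1  24.2  27.2 119.   33.   62.8 -44.4] w 0.05960498067372331
carton end col 278:
225 [ 0.4683 -0.038  -0.    ] ; 231 [ 0.4686 -0.045   0.0005] ; 237 [ 0.4688 -0.0505  0.0021] ; 243 [ 0.4687 -0.0494  0.0064] ; 249 [ 0.4687 -0.0493  0.0104] ; 255 [ 0.4688 -0.0512  0.0135] ; 261 [ 0.4688 -0.0504  0.0175] ; 267 [ 0.4688 -0.0502  0.0213] ; 273 [ 0.4688 -0.0513  0.0247] ; 279 [ 0.4688 -0.0499  0.0288] ; 285 [ 0.4688 -0.0507  0.0322] ; 291 [ 0.4688 -0.0493  0.0361] ; 297 [0.4651 0.0396 0.06  ] ; 
150 [ 0.3906 -0.0503  0.0185] [43 55 71]
155 [ 0.39   -0.0607  0.0147] [46 59 73]
160 [ 0.3914 -0.0665  0.0125] [48 62 76]
165 [ 0.3915 -0.0769  0.0088] [48 63 76]
172 [ 0.3917 -0.0925  0.003 ] [52 63 76]
180 [ 0.3961 -0.099   0.0005] [ 98 105 111]
200 [ 0.422  -0.0517  0.0165] [124 139 152]
230 [ 0.4403 -0.0514  0.016 ] [122 138 151]
260 [ 0.4582 -0.0501  0.016 ] [124 141 151]
300 [ 0.4817 -0.0486  0.0161] [123 138 149]
340 [ 0.5002 -0.0262  0.0242] [26 24 25]
365 [ 0.521  -0.0471  0.0168] [123 139 150]
380 [ 0.5488 -0.094   0.0001] [107 113 119]
385 [ 0.5528 -0.0935  0.0003] [105 111 116]
392 [ 0.5513 -0.0764  0.0066] [44 58 71]
400 [ 0.5503 -0.0605  0.0124] [44 58 70]
405 [ 0.5502 -0.0527  0.0153] [47 59 72]
table 0.0005070575509749514
end face n 6155 [[ 0.429  -0.0514  0.0213]
 [ 0.4681 -0.0485  0.0323]
 [ 0.5048 -0.0045  0.047 ]]
board 0 None
panel 1094 [[ 0.3778 -0.1197  0.0083]
 [ 0.3804 -0.1063  0.0093]
 [ 0.3898 -0.0476  0.0151]
 [ 0.3932  0.0184  0.0685]]
panel 1092 [[ 0.5497 -0.2316  0.0083]
 [ 0.5502 -0.1173  0.0093]
 [ 0.5526 -0.044   0.0152]
 [ 0.562  -0.0377  0.0526]]
```

View pics/scene10.png

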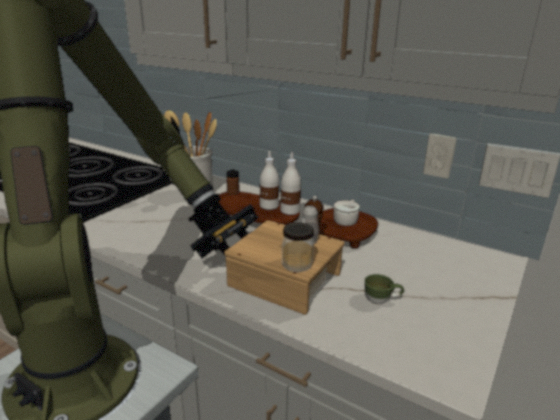

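View pics/wrist10.png

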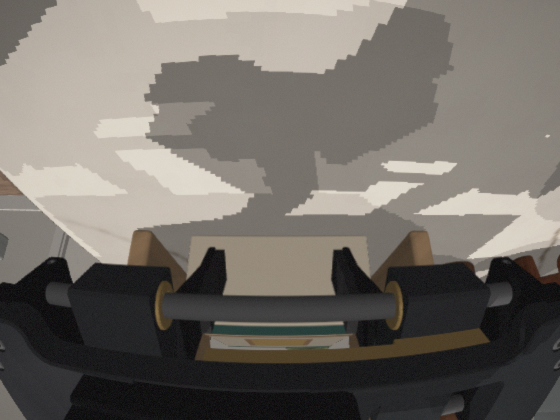

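Forces are near zero and the end face is about 10 mm inside. Pushing 4.5 mm more.

```bash
python3 -m pendant '[[60,[1.2,-1.2,0],[0,0,0]],[60,[2.2,-2.3,0],[0,0,0]],[60,[3.1,-3.2,0],[0,0,0]],[60,[3.1,-3.2,0],[0,0,0]],[60,[3.1,-3.2,0],[0,0,0]]]'; python3 wr.py | grep -v "^[1-4]"
python3 -m pendant '[[60,[-5,5.2,0],[0,0,0]],[60,[-15,15.6,0],[0,0,0]],[60,[-30,31,0],[0,0,0]],[60,[-50,52,0],[0,0,0]],[60,[-70,73,0],[0,0,0]],[60,[-90,80,0],[0,0,0]],[60,[-115,85,0],[0,0,0]],[60,[-140,85,0],[0,0,0]],[60,[-140,85,0],[0,0,0]]]'; python3 - <<'E'
from plan import *
st()
for c in["scene","wrist","side"]: cv2.imwrite(f"pics/{c}11.png",optics.read_camera(c)["image"])
E
```

```text
time_s: 11.8
tool_pos: [0.4686, -0.0334, 0.0345]
tool_rot: [-90.0, 46.1, -87.4]
force: [-0.2, 2.8, 0.8]
grip_width: 0.0599
t 11.8 tcp [ 0.4686 -0.0334  0.0345] tip [ 0.4691 -0.0452  0.0222] x [ 0.031 -0.692 -0.721] z [ 0.999  0.045 -0.   ] F [-0.2  2.8  0.8] q [-51.9  24.   27.3 119.2  33.3  62.5 -44.2] w 0.05994131762552637
carton end col 278:
table 0.0005144028864140018
end face n 6205 [[ 0.4295 -0.0538  0.0213]
 [ 0.469  -0.0509  0.0324]
 [ 0.5058 -0.0067  0.0474]]
board 0 None
panel 1208 [[ 0.3778 -0.1238  0.0083]
 [ 0.3805 -0.1092  0.0094]
 [ 0.3893 -0.0471  0.0157]
 [ 0.3933  0.0188  0.0692]]
panel 1183 [[ 0.5497 -0.2295  0.0083]
 [ 0.5502 -0.1163  0.0094]
 [ 0.5525 -0.0442  0.0155]
 [ 0.5622 -0.0376  0.0529]]
time_s: 12.6
tool_pos: [0.4627, 0.1306, 0.0782]
tool_rot: [-89.8, 46.4, -86.9]
force: [1.0, 0.9, 0.3]
grip_width: 0.0599
t 12.6 tcp [0.4627 0.1306 0.0782] tip [0.4633 0.1189 0.0659] x [ 0.037 -0.689 -0.724] z [0.999 0.05  0.003] F [1.  0.9 0.3] q [-60.1  26.4  21.4 107.   25.6  77.3 -48. ] w 0.059882754923356374
```

View pics/wrist11.png

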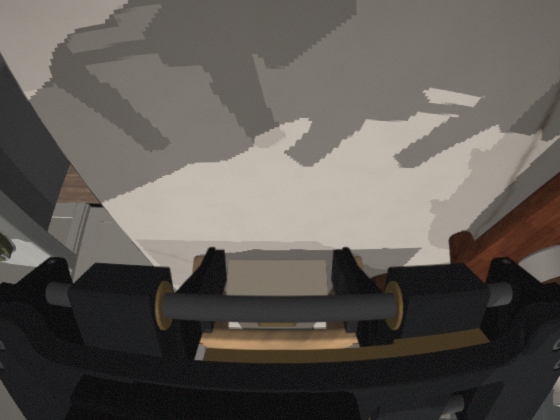

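View pics/side11.png

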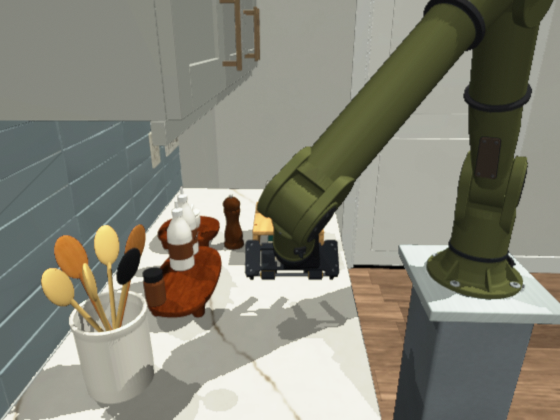

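View pics/scene11.png

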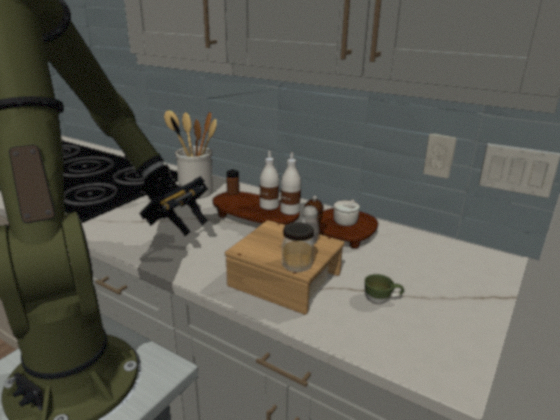

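```bash
cat > w2.py <<'E'
from plan import *
np.set_printoptions(precision=4,suppress=True)
r=optics.read_camera("wrist"); z=r["range_z"].astype(float); v,u=np.mgrid[0:420,0:560]
a=(u-r["cx"])/r["fx"]; b=(v-r["cy"])/r["fy"]; th=np.hypot(a,b); k=np.where(th>1e-6,np.tan(th)/th,1)
P=np.stack([a*k*z,-b*k*z,-z,np.ones_like(z)],-1)@r["cam_to_world"].T; P=P[...,:3]; P[z<=0]=np.nan
for c in (245,280,315): 
    print("col",c,[(row,*P[row,c].round(4).tolist()) for row in list(range(262,292,6))+list(range(324,352,3))])
def line(s,n):
    k=np.polyfit(s[:,0]-.469,s[:,1],1)
    for _ in range(4):
        e=abs(s[:,1]-np.polyval(k,s[:,0]-.469)); t=s[e<.004]; k=np.polyfit(t[:,0]-.469,t[:,1],1)
    print(n,len(t),"y at x=.469:",k[1],"yaw",np.degrees(k[0]),"z",t[:,2].min(),t[:,2].max(),"x",t[:,0].min(),t[:,0].max())
s=P[225:360,150:430].reshape(-1,3); s=s[~np.isnan(s[:,0])]
s=s[(s[:,0]>.41)&(s[:,0]<.53)&(s[:,1]<-.02)&(s[:,1]>-.075)]
line(s[(s[:,2]>.008)&(s[:,2]<.05)],"end"); 
q=s[(s[:,2]>.08)&(s[:,2]<.092)]; 
if len(q)>10: line(q,"board front")
E
python3 w2.py
```

```text
col 245 [(262, 0.4324, -0.0543, 0.0055), (268, 0.4327, -0.0539, 0.0126), (274, 0.4329, -0.0542, 0.0194), (280, 0.4332, -0.0535, 0.0264), (286, 0.4334, -0.0532, 0.0332), (324, 0.427, -0.1856, 0.0558), (327, 0.4254, -0.2151, 0.0563), (330, 0.4355, -0.0421, 0.0822), (333, 0.4356, -0.0411, 0.0854), (336, 0.4357, -0.0405, 0.0885), (339, 0.4358, -0.0406, 0.0915), (342, 0.4357, -0.0437, 0.0943), (345, 0.4334, -0.0859, 0.0942), (348, 0.4311, -0.1276, 0.0948), (351, 0.4493, 0.1956, 0.1173)]
col 280 [(262, 0.4709, -0.052, 0.0055), (268, 0.4709, -0.0533, 0.012), (274, 0.4709, -0.0525, 0.0192), (280, 0.4708, -0.0522, 0.026), (286, 0.4708, -0.0526, 0.0326), (324, 0.4769, -0.1798, 0.0557), (327, 0.4785, -0.2117, 0.0558), (330, 0.4703, -0.042, 0.0816), (333, 0.4701, -0.039, 0.085), (336, 0.4702, -0.0399, 0.088), (339, 0.4701, -0.038, 0.0912), (342, 0.4702, -0.0414, 0.0939), (345, 0.4716, -0.0689, 0.0948), (348, 0.4742, -0.1245, 0.0943), (351, 0.4587, 0.1966, 0.1172)]
col 315 [(262, 0.5094, -0.0506, 0.0056), (268, 0.5089, -0.0497, 0.0129), (274, 0.5087, -0.05, 0.0197), (280, 0.5086, -0.0509, 0.0262), (286, 0.5083, -0.0508, 0.033), (324, 0.5275, -0.1823, 0.0557), (327, 0.5531, -0.3478, 0.0381), (330, 0.505, -0.0397, 0.0822), (333, 0.5048, -0.0386, 0.0854), (336, 0.5046, -0.038, 0.0885), (339, 0.5044, -0.0373, 0.0916), (342, 0.5052, -0.0428, 0.0942), (345, 0.511, -0.081, 0.0944), (348, 0.5176, -0.124, 0.0949), (351, 0.4682, 0.1963, 0.1173)]
end 3152 y at x=.469: -0.05235129520863394 yaw 2.3642369914050554 z 0.00800166364648941 0.043634314492724285 x 0.4143816410342401 0.5247451630276168
board front 1263 y at x=.469: -0.03947825569631593 yaw 2.2879549301370403 z 0.08077081784043597 0.09199537201477284 x 0.410020014430435 0.5299382900626494
```

End face is 12.9 mm inside the board front and parallel to 0.1°. A small 2 mm nudge will bring it to about 15 mm.

```bash
python3 -m pendant '[[60,[25,0,0],[0,0,0]],[60,[50,-5,0],[0,0,0]],[60,[70,-12,0],[0,0,0]],[60,[90,-33,0],[0,0,0]],[60,[110,-54,0],[0,0,0]],[60,[125,-69.5,0],[0,0,0]],[60,[135,-80,0],[0,0,0]],[60,[140,-85,0],[0,0,0]],[60,[141.5,-86.6,0],[0,0,0]],[60,[141.5,-86.6,0],[0,0,0]]]'; python3 - <<'E'
from plan import *
st()
E
python3 wr.py | grep -A1 "^carton\|^end"
```

```text
time_s: 13.63
tool_pos: [0.4684, -0.0357, 0.0343]
tool_rot: [-90.1, 46.1, -87.5]
force: [-1.0, 0.5, 0.2]
grip_width: 0.0601
t 13.6333 tcp [ 0.4684 -0.0357  0.0343] tip [ 0.4689 -0.0475  0.0221] x [ 0.03  -0.692 -0.721] z [ 0.999  0.044 -0.001] F [-1.   0.5  0.2] q [-51.8  24.   27.4 119.3  33.4  62.4 -44.1] w 0.0600760629101549
carton end col 278:
225 [ 0.4688 -0.0407  0.0008] ; 231 [ 0.4692 -0.051  -0.0002] ; 237 [ 0.4695 -0.0564  0.0014] ; 243 [ 0.4695 -0.0565  0.0053] ; 249 [ 0.4695 -0.0562  0.0094] ; 255 [ 0.4695 -0.056   0.0133] ; 261 [ 0.4695 -0.0567  0.0168] ; 267 [ 0.4695 -0.0561  0.0208] ; 273 [ 0.4695 -0.0568  0.0243] ; 279 [ 0.4695 -0.0563  0.0281] ; 285 [ 0.4695 -0.0565  0.0317] ; 291 [ 0.4695 -0.0558  0.0355] ; 297 [0.4656 0.0344 0.0598] ; 
--
end face n 6064 [[ 0.4297 -0.0573  0.0213]
 [ 0.4689 -0.0547  0.0323]
```

Now I retreat and check everything.

```bash
python3 -m pendant '[[60,[-5,5.2,0],[0,0,0]],[60,[-15,15.6,0],[0,0,0]],[60,[-30,31,0],[0,0,0]],[60,[-50,52,0],[0,0,0]],[60,[-70,73,0],[0,0,0]],[60,[-90,80,0],[0,0,0]],[60,[-115,85,0],[0,0,0]],[60,[-140,85,0],[0,0,0]],[60,[-140,85,0],[0,0,0]]]'; python3 w2.py | tail -2; python3 -m pendant '[[60,[-30,15,0],[0,0,0]],[60,[-60,30,0],[0,0,0]],[60,[-90,50,0],[0,0,0]],[60,[-120,70,0],[0,0,0]],[60,[-140,90,0],[0,0,0]],[60,[-140,90,0],[0,0,0]]]'; python3 - <<'E'
from plan import *
np.set_printoptions(precision=4,suppress=True)
st()
for c in ["scene","side"]:
    r=optics.read_camera(c); P=cloud(r); cv2.imwrite(f"pics/{c}12.png",r["image"])
    for l in ["honey_jar","salt_shaker","pepper_mill","espresso_cup"]:
        m,cf=mask(c,l)
        if m is None: print(c,l,None); continue
        m=cv2.erode(m.astype(np.uint8),np.ones((3,3)))>0
        q=P[m]; q=q[~np.isnan(q[:,0])]
        try: q0=np.median(np.load(f"{c}_{l}.npy"),0)
        except Exception: q0=None
        print(c,l,round(cf,2),len(q),np.median(q,0),q0)
    q=P.reshape(-1,3); q=q[(abs(q[:,0]-.475)<.09)&(q[:,1]<-.262)&(q[:,1]>-.32)&(q[:,2]>.01)]; print("behind riser pts",len(q))
E
```

```text
time_s: 14.43
tool_pos: [0.4629, 0.1301, 0.0781]
tool_rot: [-89.7, 46.5, -86.8]
force: [1.3, 0.0, 0.2]
grip_width: 0.0599
end 2861 y at x=.469: -0.05600953624540841 yaw 1.9917338734807795 z 0.00800864587023832 0.041924648131394834 x 0.41507081787162314 0.5260757536780472
board front 1221 y at x=.469: -0.03944941919930378 yaw 2.31211022331026 z 0.08075596016587007 0.09199754601595622 x 0.4101765159926097 0.5298354699285311
time_s: 14.98
tool_pos: [0.4525, 0.2913, 0.1131]
tool_rot: [-90.1, 46.4, -87.1]
force: [-1.1, 0.5, -0.0]
grip_width: 0.0598
t 14.9833 tcp [0.4525 0.2913 0.1131] tip [0.4531 0.2796 0.1008] x [ 0.035 -0.689 -0.724] z [ 0.999  0.052 -0.002] F [-1.1  0.5 -0. ] q [-65.5  34.2  17.4  89.4  19.4  90.6 -50.7] w 0.059828870044534244
scene honey_jar 0.61 1278 [ 0.3977 -0.2191  0.1506] [ 0.3976 -0.2194  0.1511]
scene salt_shaker None
scene pepper_mill 0.67 76 [ 0.6231 -0.147   0.1446] [ 0.6209 -0.1479  0.1423]
scene espresso_cup 0.82 644 [ 0.5282 -0.3613  0.0343] [ 0.5286 -0.3616  0.034 ]
behind riser pts 366
side honey_jar None
side salt_shaker None
side pepper_mill 0.74 686 [ 0.6256 -0.1136  0.0743] [ 0.6259 -0.1138  0.0743]
side espresso_cup None
behind riser pts 101
```

View pics/side12.png

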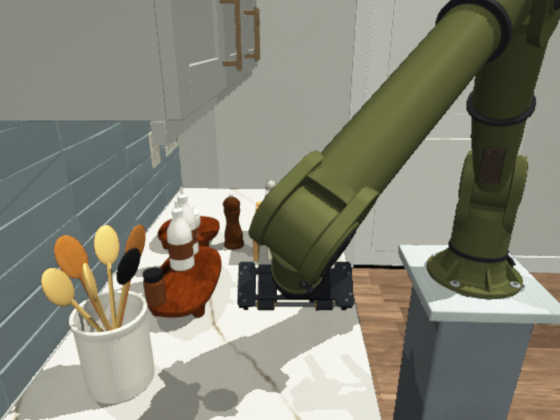

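View pics/scene12.png

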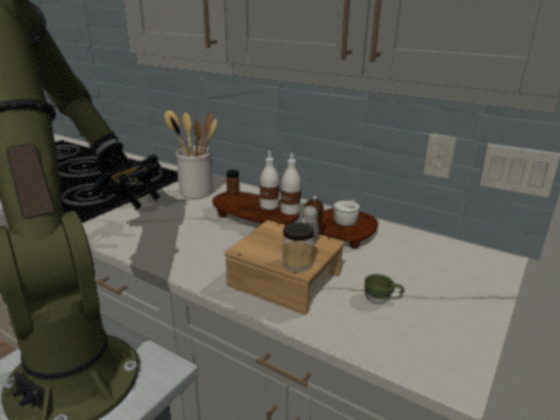

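```bash
python3 - <<'E'
from plan import *
r=optics.read_camera("scene"); P=cloud(r).reshape(-1,3); q=P[(abs(P[:,0]-.475)<.09)&(P[:,1]<-.262)&(P[:,1]>-.32)&(P[:,2]>.01)]
print(np.percentile(q,[5,25,50,75,95],axis=0).round(3), (q[:,2]<.06).sum())
s=P[(P[:,0]>.495)&(P[:,0]<.55)&(P[:,1]<-.15)&(P[:,1]>-.21)&(P[:,2]>.105)&(P[:,2]<.2)]; s0=np.load("scene_salt_shaker.npy"); print("shaker",len(s),np.median(s,0),np.median(s0,0))
E
```

```text
[[ 0.553 -0.283  0.508]
 [ 0.554 -0.282  0.53 ]
 [ 0.556 -0.28   0.557]
 [ 0.558 -0.277  0.583]
 [ 0.562 -0.275  0.603]] 0
shaker 335 [ 0.51403374 -0.1901712   0.16046954] [ 0.51342053 -0.19084548  0.16110146]
```

The points "behind the riser" are only the wall cabinet (z > 0.5), so nothing sticks out at the back. The shaker hasn't moved. Handing in.

```bash
python3 -c "
from cell import env
print(env.sign_off())"
```

```text
the job is handed in; nothing more can be done
None
```

The carton is lying flat under the riser, top end first, with its bottom end tucked about 16 mm behind the board's front edge. I tipped it with a two-finger push near its top, then slid it in along the worktop with leaned fingers. After a first check read 12.9 mm, I gave it one small extra nudge. The robot then backed well clear and I handed the job in at about 15 s.

**Final position:** the last wrist-depth check put the end face 16.5 mm behind the board's front edge. That is slightly past the 15 mm aim; calibration is good to about 2 mm. The carton is parallel to the riser within about 0.3° and about 1 mm off its centre line.

**Back of the riser:** the carton's top end should be about 18 mm short of the back edge. This is worked out from its length rather than seen, but nothing shows sticking out behind.

**Bystanders:** the jar, shaker and cup read within about 1 mm of where they started. The mill reads within 1 mm in the side view. The scene view differs by about 3 mm, but from only a few visible points.

**Checks that failed:** the networks missed the shaker in both last pictures, so I compared it by depth points instead. They also missed the jar and cup in the side view, so those rest on the scene view alone.

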